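# Size an offset pipe collar on the taper gauge and sort it

### The arm

A 7-joint arm with a two-finger parallel gripper is mounted at the origin on the work surface. World frame = base frame: x ahead of the robot, y to its left, z up, the work surface at z = 0. Lengths are in m, angles in rad, forces in N, time in s.
With the tool pointing down it reaches from about 0.4 to 0.875 m from the base axis. Payload 19.3 kg.
Tool frame: the origin (TCP) lies at the very end of the fingers, on their centre line; the grasp point (between the pads) lies bot.grasp_offset behind it (bot.grasp_offset is the distance from the TCP to the grasp point, in m); z points along the fingers, y is the direction in which the jaws open and shut (so a half turn about z gives the same grasp; the last joint's range is limited). The gripper opens to 85 mm and grips with 20 to 120 N. Pads are 22 mm wide; open, the fingers measure 114 mm over their backs; the gripper's body (76 mm by 85 mm) begins 54 mm behind the grasp point. The pads swing forward as they close: fully open they stand 13 mm farther back than shut.
Start: joints at [1.045, 0.521, -0.036, 1.599, 0.021, 1.021, -0.113], TCP at [0.275, -0.561, 0.231] pointing down, gripper open.
Joint ranges: [-2.91, 2.91], [-0.3, 2.13], [-1.5, 1.42], [0.17, 2.43], [-1.26, 4.41], [0.16, 1.93], [-2.52, 2.52]. Speed limits (rad/s): [1.89, 1.89, 2.39, 2.39, 3.01, 3.01, 3.01].

### API

Orientations are given as [roll, pitch, yaw] about the fixed x, y, z axes, in that order (R = Rz(yaw) Ry(pitch) Rx(roll)).
In Python, from workcell import bot gives the robot as it stands. The module is installed in compiled form; this text tells all that it offers.
- The arm moves only by the shell command python3 -m handwheel 'ROWS' [OPENING] [FORCE]. ROWS is JSON, a list of rows, each a list of 6 numbers: the shift along the tool's x, y, z as a fraction of full scale, then the turn, a rotation vector about the tool's x, y, z as a fraction of full scale. In form: [[x, y, z, rx, ry, rz], ...]. A call has 1 to 8 rows; each row shifts and turns the commanded pose from where the row before left it, along the tool's axes as they then stand; what a row does not reach is not made up. Full scale, the value 1, is 0.025 m for a shift and 360 degrees for a turn. A row lasts 1/8 s, in which the tool goes at most 62.5 mm and 10.7 degrees, less where a joint would pass 70% of its speed; a pose out of reach is approached as far as the arm can. A call with a number of a shift or a turn outside -1 to 1 is refused whole. A call with a gripper value outside its range is refused whole. OPENING is the closure, from -1 (fully open) to 1 (shut), set as the call begins (- or left out, the last holds). The fingers move at their own pace and stop on an object; FORCE is the grip in N (left out, the last holds). Time passes only in rows, so rows that do not move let the fingers close. It gives the time, the measured TCP pose, the force and the opening at its end, in the units of the state.
- bot.observe(): the state, without advancing time (a new reading comes with each control period).
- bot.grab_frame(name): name is "scene" or "top" or "wrist"; returns a dict with "pixels" (384x512x3 uint8, blue, green, red), "vertical_fov" (degrees; the focal length in pixels is half the picture's height over the tangent of half this angle, whatever the lens; pixels are square), "cx", "cy" (the principal point, pixels), "R" (3x3) and "t" (3): a world point X has camera coordinates R X + t. Camera axes: x right, y down, z forward; pixel columns grow to the right and rows downward; lengths in m; the calibration is good to about 2 mm. A picture is of the moment at which its call begins. There is no depth.
- bot.job_done(): hands the job in, once; it reports no verdict.
Trained networks look in a picture, given as the dict that the camera call returned (one of the last four; its "shot" number tells which), for a name from the list of things; names that differ only in an ending like _2 or _b are one class to them, and where a whole thing is asked for, a point or a joint stands for the part that bears it (a point fixed in the world has none). Each returns a list of dicts, best first, with "score" (0 to 1); they miss things now and then, are a little off and sometimes report something else, mostly with a low value. They report only what shows in the picture. A call takes as long as a camera call.
- bot.trace(picture, thing): "region" (384x512 bool, what is visible of it) and "point" ([column, row] in pixels, amid what is visible of it).
The state is a dict: "clock": time; "qpos": joint angles; "qd": joint speeds; "joint_efforts": joint torques, N m; "position": TCP position; "tool_rot": TCP orientation; "force": force on the tool from outside, world axes, zero at the start; "moment": the same for the moment, N m; "grip_width": finger opening in m.
Only numpy, scipy, OpenCV 4.12 (cv2) and the standard library are available. Lean on these libraries where they do the work, as an engineer would, in place of code of your own. Each camera call takes 0.05 s, during which the arm holds its last target.

### The job

The offset collar on the black mat has lost its size mark. Slide it down the tapered gauge, easing it sideways by feel as its bore is off-centre, until it is fully home, and press gently until the sprung gauge just gives about a millimetre (some 8 to 12 newtons), never forcing it with more than about 15; then take it off and stand it flat near the middle of the tray of the colour of the band where its lower edge stopped. Leave the two stock collars and the other things on the bench where they are.

Things in the scene. Friction and masses are not known exactly. Their poses are not given: they have to be found in the camera images.
- collar_a_centre (a point): Smooth grey plastic offset collar (eccentric pipe bush): ring 52 mm outside diameter, 30 mm tall, about 60 g, standing on end; the point is the middle of its outside, half-way up, z up. The bores of the three are 26, 33 and 40 mm, which is which is not told; each bore is 2 to 3.5 mm off the middle of the outside, to a side not told. Gauge the one on the black mat.
- collar_b_centre (a point): Smooth grey plastic offset collar (eccentric pipe bush): ring 52 mm outside diameter, 30 mm tall, about 60 g, standing on end; the point is the middle of its outside, half-way up, z up. The bores of the three are 26, 33 and 40 mm, which is which is not told; each bore is 2 to 3.5 mm off the middle of the outside, to a side not told. Gauge the one on the black mat.
- collar_c_centre (a point): Smooth grey plastic offset collar (eccentric pipe bush): ring 52 mm outside diameter, 30 mm tall, about 60 g, standing on end; the point is the middle of its outside, half-way up, z up. The bores of the three are 26, 33 and 40 mm, which is which is not told; each bore is 2 to 3.5 mm off the middle of the outside, to a side not told. Gauge the one on the black mat.
- mandrel: Tapered mandrel of the size gauge: upright steel cone 70 mm tall; origin on its axis at its foot, 46 mm above the bench, z up. Radius = 22 mm - 0.22 x height: 44 mm across at the foot, 13 mm at the top. Bands, heights above the origin: blue 1-17 mm, yellow 17-33, red 33-49, then bare steel. A 52 mm flange, 12 mm thick, lies below the cone.
- mandrel_tip (a point): Centre of the mandrel's top, 70 mm above its foot. A collar pushed fully home stops with its lower edge about at the middle of a band (9, 25 or 41 mm above the foot); that colour is its size. With its bore 1 mm off the mandrel axis it jams about 4 mm too high on one side and pushes sideways: ease it over until the side push is gone.
- gauge: Fixed dark steel base of the gauge, 92 mm diameter, 28 mm high; origin at the centre of its underside. The mandrel stands on a spring in it: it starts to sink at about 2 N of push and sinks 1 mm for every further 9 N; it bottoms after 2 mm, at about 20 N (keep below 18 N).
- mat: Black rubber mat, 100 x 100 x 4 mm, flat on the bench, fixed; origin at the centre of its underside. The collar to be gauged stands on it.
- board: Dark wooden stock board, 80 x 160 x 4 mm, fixed; origin at the centre of its underside. Two collars of stock stand on it; leave them.
- tray_blue_in (a point): Shallow blue plastic tray, 100 x 100 mm outside, fixed, rim 8 mm above its inner floor; the point is the centre of the inner floor, 10 mm above the bench, z up. One of three trays (blue, yellow, red) in a row on a white rack; their order varies.
- tray_yellow_in (a point): Shallow yellow plastic tray, 100 x 100 mm outside, fixed, rim 8 mm above its inner floor; the point is the centre of the inner floor, 10 mm above the bench, z up. One of three trays (blue, yellow, red) in a row on a white rack; their order varies.
- tray_red_in (a point): Shallow red plastic tray, 100 x 100 mm outside, fixed, rim 8 mm above its inner floor; the point is the centre of the inner floor, 10 mm above the bench, z up. One of three trays (blue, yellow, red) in a row on a white rack; their order varies.
- clay_pot_rim (a point): Terracotta pot, 90 mm across, 80 mm tall, a bystander; the point is the centre of its mouth.
- spray: Green bottle, 64 mm across, 170 mm tall, a bystander; origin at the centre of its underside.
- feed_can: White can, 70 mm across, 100 mm tall, a bystander; origin at the centre of its underside.
- wrench_grip (a point): Steel wrench lying on the bench, a bystander; the point is on its handle.
- screwdriver_grip (a point): Screwdriver lying on the bench, a bystander; the point is on its handle.

How it is judged:
On the way:
1. the collar is fully home on the taper: square (within 0.08 rad), over the axis within 5 mm, no more than 3 mm above the height where its bore fits the cone, and pressed on with more than 5 N (((contact force between collar_a and mandrel above 5 N and horizontal distance between collar_a_centre and mandrel below 0.005 m and angle between the z axis of collar_a_centre and the z axis of mandrel, either way round below 0.08 rad and z of collar_a_centre in the frame of mandrel below 0.043 m) or (contact force between collar_b and mandrel above 5 N and horizontal distance between collar_b_centre and mandrel below 0.005 m and angle between the z axis of collar_b_centre and the z axis of mandrel, either way round below 0.08 rad and z of collar_b_centre in the frame of mandrel below 0.0271 m) or (contact force between collar_c and mandrel above 5 N and horizontal distance between collar_c_centre and mandrel below 0.005 m and angle between the z axis of collar_c_centre and the z axis of mandrel, either way round below 0.08 rad and z of collar_c_centre in the frame of mandrel below 0.0589 m))), for 0.3 s.
At the end, for the whole second after the job is handed in: The collar that lay on the mat stands flat, released and at rest in the tray whose colour is that of the band it stopped at (centre within 32 mm of the tray's centre); the mat is clear, and the two stock collars are within 20 mm of where they were (((horizontal distance between collar_a_centre and tray_yellow_in below 0.032 m and z of collar_a_centre in the frame of tray_yellow_in below 0.018 m and angle between the z axis of collar_a_centre and the z axis of tray_yellow_in, either way round below 0.08 rad and linear speed of collar_a below 0.01 m/s and distance of collar_a_centre from where it was at the start of the episode above 0.1 m and horizontal distance between collar_a_centre and mat above 0.08 m and distance of each of collar_b_centre, collar_c_centre from where it was at the start of the episode below 0.02 m) or (horizontal distance between collar_b_centre and tray_blue_in below 0.032 m and z of collar_b_centre in the frame of tray_blue_in below 0.018 m and angle between the z axis of collar_b_centre and the z axis of tray_blue_in, either way round below 0.08 rad and linear speed of collar_b below 0.01 m/s and distance of collar_b_centre from where it was at the start of the episode above 0.1 m and horizontal distance between collar_b_centre and mat above 0.08 m and distance of each of collar_a_centre, collar_c_centre from where it was at the start of the episode below 0.02 m) or (horizontal distance between collar_c_centre and tray_red_in below 0.032 m and z of collar_c_centre in the frame of tray_red_in below 0.018 m and angle between the z axis of collar_c_centre and the z axis of tray_red_in, either way round below 0.08 rad and linear speed of collar_c below 0.01 m/s and distance of collar_c_centre from where it was at the start of the episode above 0.1 m and horizontal distance between collar_c_centre and mat above 0.08 m and distance of each of collar_a_centre, collar_b_centre from where it was at the start of the episode below 0.02 m)) and horizontal distance between each of collar_a_centre, collar_b_centre, collar_c_centre and mat above 0.06 m); the robot touches nothing.
It fails at once if a collar is forced on the gauge, jammed or pressed too hard: it bears on the mandrel with more than 18 N (contact force between any of collar_a, collar_b, collar_c and mandrel above 18 N).
It fails at once if the arm or gripper itself pushes on the mandrel with more than 15 N (contact force between any of the arm, the fingers and mandrel above 15 N).
It fails at once if a stock collar is disturbed: more than one of the collars has moved over 20 mm (distance of each of collar_a_centre, collar_b_centre from where it was at the start of the episode above 0.02 m or distance of each of collar_a_centre, collar_c_centre from where it was at the start of the episode above 0.02 m or distance of each of collar_b_centre, collar_c_centre from where it was at the start of the episode above 0.02 m).
It fails at once if a bystander on the bench (pot, bottle, can, wrench, screwdriver) is moved by more than 30 mm (distance of any of clay_pot_rim, spray, feed_can, wrench_grip, screwdriver_grip from where it was at the start of the episode above 0.03 m).
It also fails if it takes over 51 s, if anything falls off the work surface, if the arm or the gripper's body presses on something with over 40 N, if the wrist force passes 120 N, or if a joint passes its speed limit or range.

## Working session

There is one attempt and no reset: what is moved stays moved. The work goes in short steps, Python scripts to look and compute and a shell command to move; the robot and the scene stay as the last step left them, time stands still between calls to the robot, and variables do not carry over. Pictures are saved under pics/ and viewed, and the job is handed in when it is done.

```bash
mkdir -p pics; cat > h.py <<'E'
from workcell import bot
import numpy as np, cv2
def K(p):
    f=p["pixels"].shape[0]/2/np.tan(np.radians(p["vertical_fov"])/2); return f
def ray(p,uv,z):
    f=K(p); d=np.array([(uv[0]-p["cx"])/f,(uv[1]-p["cy"])/f,1.])
    R=np.array(p["R"]);t=np.array(p["t"]); c=-R.T@t; d=R.T@d
    return c+d*(z-c[2])/d[2]
def proj(p,X):
    f=K(p); c=np.array(p["R"])@np.array(X)+np.array(p["t"]); return np.array([p["cx"]+f*c[0]/c[2],p["cy"]+f*c[1]/c[2]])
E
python3 - <<'E'
from h import *
s=bot.observe();print(s, bot.grasp_offset)
for n in ["scene","top"]:
    p=bot.grab_frame(n);cv2.imwrite(f"pics/{n}0.png",p["pixels"])
    print(n,p["vertical_fov"],p["cx"],p["cy"],-np.array(p["R"]).T@np.array(p["t"]))
    for th,z in [("collar_a_centre",.03),("mandrel",.08),("mandrel_tip",.116),("mat",.004),("tray_blue_in",.01),("tray_yellow_in",.01),("tray_red_in",.01),("gauge",.02),("board",.004)]:
        for r in bot.trace(p,th)[:4]:
            print(th,round(r["score"],2),np.round(r["point"]),np.round(ray(p,r["point"],z),3),r["region"].sum())
E
```

```text
{'clock': 0.0, 'qpos': array([ 1.04478635,  0.52202719, -0.03630743,  1.59998492,  0.02120756,
        1.02108549, -0.11282243]), 'qd': array([ 0.00054295, -0.00076908, -0.00018998,  0.00019996,  0.00158585,
        0.00040744, -0.00187584]), 'joint_efforts': array([-4.39119503e-04, -9.27085018e+01,  1.97957464e+00, -3.69938207e+01,
        1.78161910e-02,  7.90146994e-03, -1.25572406e-06]), 'position': array([ 0.27493149, -0.56092142,  0.23072601]), 'tool_rot': array([-3.14047689e+00,  9.53170740e-05,  4.55763853e-01]), 'force': array([ 0.18851429, -0.70886303, -0.61284206]), 'moment': array([ 0.01067987, -0.01087859,  0.04682072]), 'grip_width': 0.08547277111306424} 0.0187
scene 43.68953074406498 254.13825810055428 188.5119483238292 [ 1.49938805 -0.37708605  1.06414798]
collar_a_centre 0.86 [208. 250.] [ 0.645 -0.178  0.03 ] 335
mandrel 0.72 [170. 222.] [ 0.548 -0.255  0.08 ] 526
mandrel 0.64 [273. 208.] [0.61  0.036 0.08 ] 286
mandrel_tip 0.89 [274. 208.] [0.643 0.022 0.116] 233
mandrel_tip 0.63 [206. 252.] [ 0.721 -0.202  0.116] 359
mat 0.93 [168. 225.] [ 0.487 -0.254  0.004] 549
[... 544 characters left out ...]
823  1.3312681 ]
collar_a_centre 0.53 [301. 161.] [ 0.642 -0.186  0.03 ] 154
mandrel 0.57 [229. 179.] [0.57  0.041 0.08 ] 235
mandrel_tip 0.69 [228. 178.] [0.567 0.042 0.116] 211
mandrel_tip 0.65 [111. 145.] [0.659 0.39  0.116] 372
mandrel_tip 0.28 [318. 216.] [ 0.457 -0.221  0.116] 846
mat 0.71 [318. 216.] [ 0.471 -0.241  0.004] 724
tray_blue_in 0.62 [177. 156.] [0.655 0.212 0.01 ] 1011
tray_yellow_in 0.87 [176. 193.] [0.536 0.21  0.01 ] 1068
tray_yellow_in 0.4 [112. 145.] [0.691 0.419 0.01 ] 389
tray_red_in 0.66 [174. 229.] [0.424 0.212 0.01 ] 1000
gauge 0.92 [226. 176.] [0.593 0.054 0.02 ] 673
board 0.81 [313. 170.] [ 0.618 -0.226  0.004] 989
board 0.25 [ 94. 208.] [0.487 0.466 0.004] 632
```

```bash
python3 - <<'E'
import cv2
a=cv2.imread("pics/scene0.png");b=cv2.imread("pics/top0.png")
cv2.imwrite("pics/s1.png",cv2.resize(a[130:330,100:400],(800,533),interpolation=cv2.INTER_CUBIC))
cv2.imwrite("pics/t1.png",cv2.resize(b[100:280,80:380],(800,480),interpolation=cv2.INTER_CUBIC))
E
```

```text
(no output)
```

View pics/s1.png

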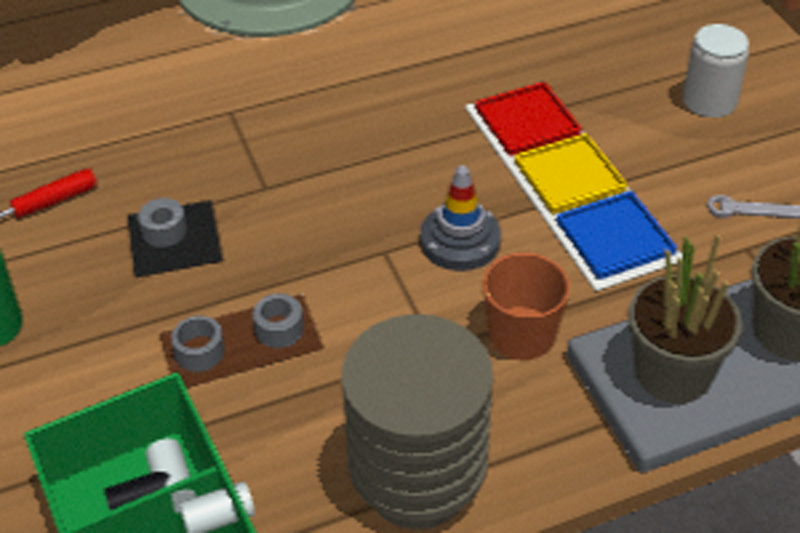

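View pics/t1.png

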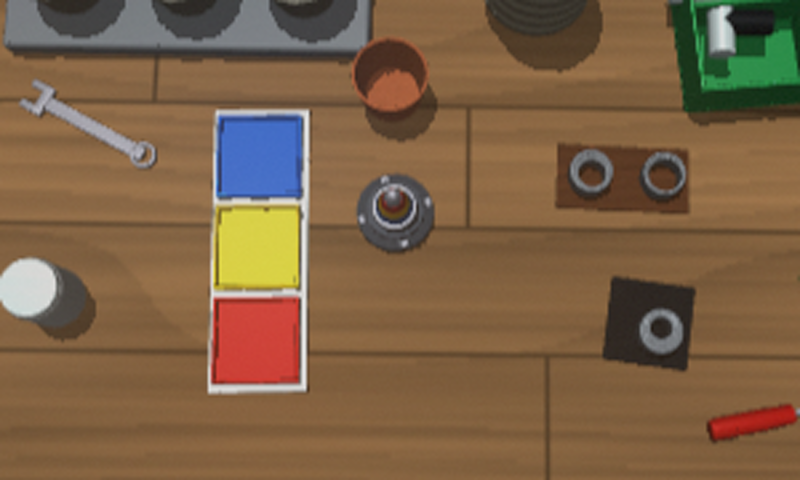

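```bash
python3 - <<'E'
from h import *
p=bot.grab_frame("top");c=p["pixels"][205:245,305:350]
cv2.imwrite("pics/c1.png",cv2.resize(c,(720,640),interpolation=cv2.INTER_CUBIC)[:600])
g=p["pixels"][145:205,200:260]
cv2.imwrite("pics/g1.png",cv2.resize(g,(600,600),interpolation=cv2.INTER_CUBIC))
print(ray(p,(327.9,224.1),.034))
s=bot.grab_frame("scene")
cv2.imwrite("pics/g2.png",cv2.resize(s["pixels"][185:235,245:305],(720,600),interpolation=cv2.INTER_CUBIC))
cv2.imwrite("pics/c2.png",cv2.resize(s["pixels"][195:235,140:190],(750,600),interpolation=cv2.INTER_CUBIC))
E
```

```text
[ 0.44183923 -0.26504197  0.034     ]
```

View pics/c1.png

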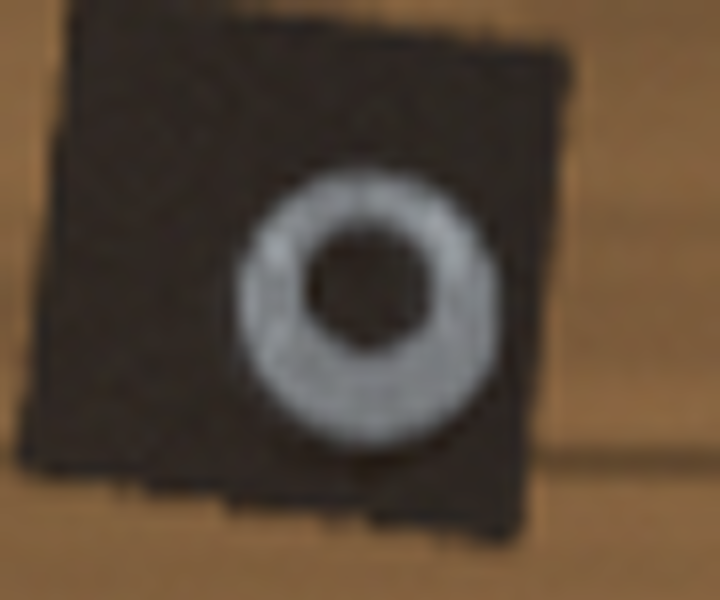

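View pics/g1.png

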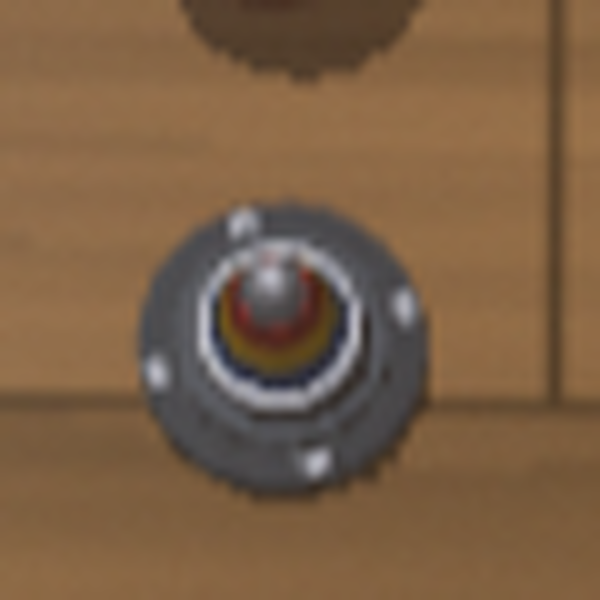

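View pics/g2.png

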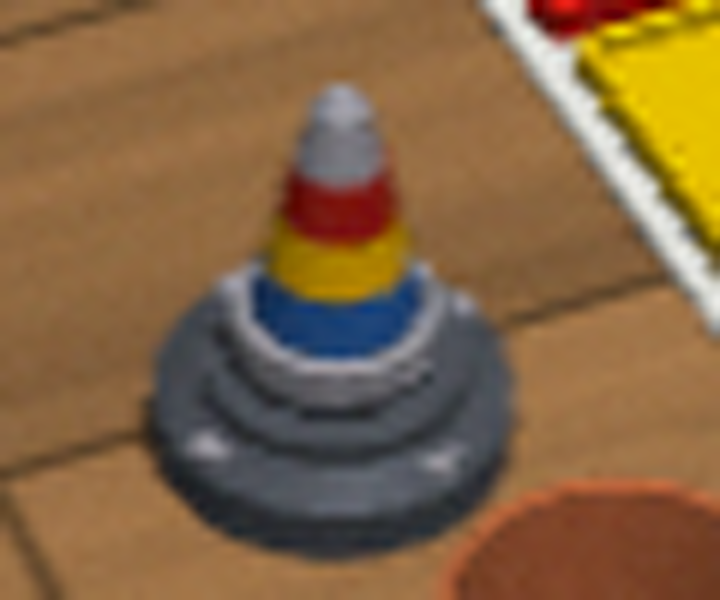

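```bash
python3 - <<'E'
from h import *
p=bot.grab_frame("top");s=bot.grab_frame("scene");w=bot.grab_frame("wrist")
print("collar",ray(p,(328.0,224.4),.034))
print("flange top",ray(p,(228.1,177.4),.046),"tip",ray(p,(227.3,173.3),.116), "tip scene",ray(s,(273.5,192.9),.116),"flange scene",ray(s,(245+337/12,185+318/12),.046))
print("pot",ray(p,(226,129),.08))
q=bot.observe();P=q["position"]
print("wrist cam", -np.array(w["R"]).T@np.array(w["t"])-P, np.array(w["R"])[2], w["vertical_fov"],w["cx"],w["cy"])
a=q["tool_rot"];from scipy.spatial.transform import Rotation as Ro
R=Ro.from_euler("xyz",a).as_matrix();print(R)
d=np.array([.442,-.267,.20])-P;print(d,R.T@d/.025)
cv2.imwrite("pics/w0.png",w["pixels"])
E
```

```text
collar [ 0.44091757 -0.26533018  0.034     ]
flange top [0.5819948  0.04446783 0.046     ] tip [0.57991507 0.04453693 0.116     ] tip scene [0.58499671 0.04696153 0.116     ] flange scene [0.59097136 0.04464834 0.046     ]
pot [0.72695279 0.05257187 0.08      ]
wrist cam [0.05978887 0.03036265 0.14210885] [-0.2327553  -0.11424739 -0.96580148] 63.70062322576884 255.8554951598171 185.10172547177766
[[ 8.97938807e-01  4.40120320e-01 -5.96616749e-05]
 [ 4.40120323e-01 -8.97938805e-01  5.61894900e-05]
 [-2.88423968e-05 -7.67130392e-05 -9.99999997e-01]]
[ 0.16694435  0.29419576 -0.03127691] [11.17552978 -7.6276718   1.25133909]
```

View pics/w0.png

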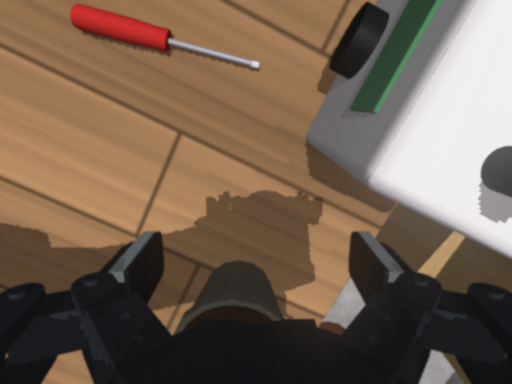

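```bash
python3 -m handwheel '[[0.93,-0.64,0.1,0,0,0],[0.93,-0.64,0.1,0,0,0],[0.93,-0.64,0.1,0,0,0],[0.93,-0.64,0.1,0,0,0],[0.93,-0.64,0.1,0,0,0],[0.93,-0.64,0.1,0,0,0],[0.93,-0.64,0.1,0,0,0],[0.93,-0.64,0.1,0,0,0]]'
python3 -m handwheel '[[0.93,-0.64,0.1,0,0,0],[0.93,-0.64,0.1,0,0,0],[0.93,-0.64,0.1,0,0,0],[0.93,-0.64,0.1,0,0,0],[0,0,0,0,0,0],[0,0,0,0,0,0]]'
python3 - <<'E'
from h import *
w=bot.grab_frame("wrist");cv2.imwrite("pics/w1.png",w["pixels"]);q=bot.observe();print(q)
for r in bot.trace(w,"collar_a_centre")[:3]: print(r["score"],r["point"],ray(w,r["point"],.034))
E
```

```text
clock: 2.25
position: [0.3862, -0.3636, 0.2113]
tool_rot: [3.141, -0.0, 0.456]
force: [0.7, -0.9, -0.9]
grip_width: 0.0856
clock: 3.0
position: [0.4409, -0.2665, 0.2014]
tool_rot: [3.141, 0.0, 0.455]
force: [-0.0, 0.4, 0.1]
grip_width: 0.0856
{'clock': 3.05, 'qpos': array([ 0.5221233 ,  0.3875487 , -0.12039048,  1.91418228,  0.06123475,
        0.84321485, -0.74615751]), 'qd': array([ 5.79924669e-03, -7.05172999e-05,  1.10604116e-03,  5.72350375e-05,
        1.98993260e-03,  1.10125440e-03, -1.72501039e-03]), 'joint_efforts': array([-1.11025572e+00, -7.47163081e+01, -2.67487625e-01, -3.23654401e+01,
       -1.88916782e-02, -8.19591311e-03, -1.06512677e-02]), 'position': array([ 0.44074741, -0.26674642,  0.20140271]), 'tool_rot': array([3.14130324e+00, 1.64395621e-04, 4.54802721e-01]), 'force': array([0.29626448, 0.24764766, 0.45536007]), 'moment': array([-0.01696351,  0.08066896,  0.03413808]), 'grip_width': 0.08510393914016932}
```

View pics/w1.png

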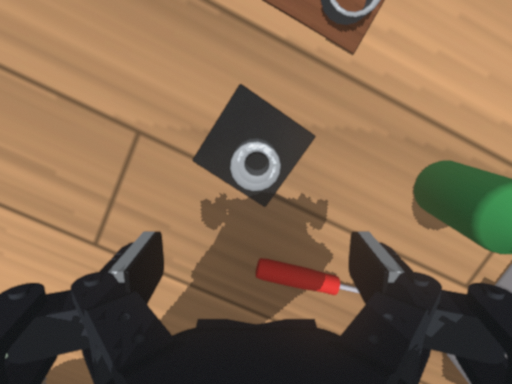

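```bash
cat >> h.py <<'E'
def fit(p,box,z,thr=95):
    u0,v0,u1,v1=box
    g=cv2.cvtColor(p["pixels"],cv2.COLOR_BGR2GRAY)[v0:v1,u0:u1]
    S=8;g=cv2.resize(g,None,fx=S,fy=S,interpolation=cv2.INTER_CUBIC)
    m=(g>thr).astype(np.uint8)
    cs,h=cv2.findContours(m,cv2.RETR_CCOMP,cv2.CHAIN_APPROX_NONE)
    out=[]
    for c,hh in zip(cs,h[0]):
        if cv2.contourArea(c)>S*S*60:
            # to world pts on plane z
            P=np.array([ray(p,(u0+(x+.5)/S-.5,v0+(y+.5)/S-.5),z)[:2] for [[x,y]] in c[::3]])
            A=np.c_[2*P,np.ones(len(P))];s=np.linalg.lstsq(A,(P**2).sum(1),rcond=None)[0]
            r=np.sqrt(s[2]+s[0]**2+s[1]**2);res=np.std(np.hypot(*(P-s[:2]).T)-r)
            out.append((("hole" if hh[3]>=0 else "outer"),s[:2].round(4),round(r,4),round(res,4)))
    return out
E
python3 - <<'E'
from h import *
w=bot.grab_frame("wrist");t=bot.grab_frame("top")
cv2.imwrite("pics/w2.png",cv2.resize(w["pixels"][130:205,215:300],(680,600),interpolation=cv2.INTER_CUBIC))
for th in (80,100,120):
  print(th,fit(w,(226,135,287,196),.034,th),fit(t,(316,213,339,236),.034,th))
E
```

```text
80 [('outer', array([ 0.4115, -0.2556]), np.float64(0.0091), np.float64(0.0029)), ('outer', array([ 0.4361, -0.2989]), np.float64(0.008), np.float64(0.0024)), ('outer', array([ 0.4437, -0.2632]), np.float64(0.0262), np.float64(0.0003)), ('hole', array([ 0.4478, -0.2628]), np.float64(0.0114), np.float64(0.0006))] []
100 [('outer', array([ 0.4111, -0.2553]), np.float64(0.0087), np.float64(0.0028)), ('outer', array([ 0.4359, -0.2995]), np.float64(0.0074), np.float64(0.0022)), ('outer', array([ 0.4436, -0.2632]), np.float64(0.0256), np.float64(0.0002)), ('hole', array([ 0.4472, -0.2631]), np.float64(0.0123), np.float64(0.0001))] []
120 [('outer', array([ 0.4109, -0.2551]), np.float64(0.0083), np.float64(0.0026)), ('outer', array([ 0.4357, -0.3001]), np.float64(0.0069), np.float64(0.002)), ('outer', array([ 0.4437, -0.2632]), np.float64(0.0251), np.float64(0.0002)), ('hole', array([ 0.4471, -0.2632]), np.float64(0.0128), np.float64(0.0001))] []
```

View pics/w2.png

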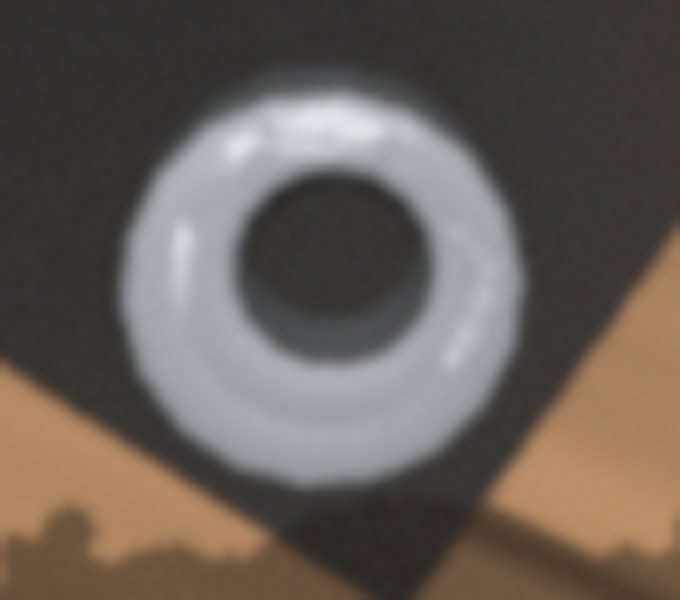

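```bash
python3 -m handwheel '[[0.13,-0.07,0.8,0,0,0],[0,0,1,0,0,0],[0,0,1,0,0,0],[0,0,1,0,0,0],[0,0,1,0,0,0],[0,0,1,0,0,0],[0,0,1,0,0,0],[0,0,0.6,0,0,0]]'
python3 -m handwheel '[[0,0,0.12,0,0,0],[0,0,0,0,0,0]]' -0.1
python3 - <<'E'
from h import *
q=bot.observe();print(q["position"],q["force"],q["grip_width"])
w=bot.grab_frame("wrist");cv2.imwrite("pics/w3.png",w["pixels"])
E
```

```text
clock: 4.2
position: [0.4428, -0.2632, 0.0153]
tool_rot: [-3.141, 0.001, 0.455]
force: [0.2, -0.4, 0.2]
grip_width: 0.0856
clock: 4.45
position: [0.4434, -0.2632, 0.0137]
tool_rot: [3.141, -0.0, 0.456]
force: [-1.2, 0.9, 6.6]
grip_width: 0.0517
[ 0.44344837 -0.26323846  0.01373739] [-1.1974785   0.89506274  6.55841732] 0.0517039533811916
```

View pics/w3.png

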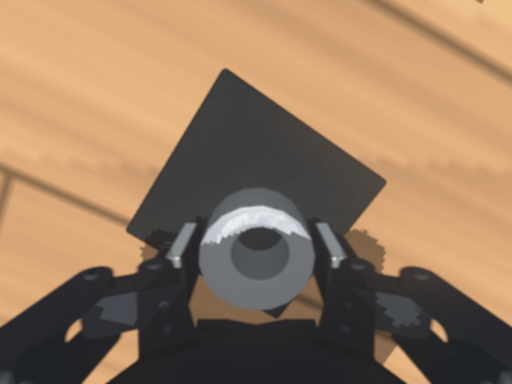

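```bash
python3 -m handwheel '[[0,0,0,0,0,0],[0,0,0.14,0,0,0],[0,0,0.12,0,0,0]]' -0.5
python3 -m handwheel '[[0,0,0,0,0,0],[0,0,0,0,0,0],[0,0,0,0,0,0]]' 1 40
python3 - <<'E'
from h import *
q=bot.observe();print(q["position"],q["force"],q["moment"],q["grip_width"])
w=bot.grab_frame("wrist");cv2.imwrite("pics/w4.png",w["pixels"])
E
```

```text
clock: 4.88
position: [0.4433, -0.263, 0.0068]
tool_rot: [3.141, -0.0, 0.456]
force: [0.3, 0.0, -0.5]
grip_width: 0.0639
clock: 5.25
position: [0.4431, -0.2629, 0.0068]
tool_rot: [-3.141, 0.0, 0.456]
force: [-1.4, 1.5, 4.3]
grip_width: 0.0508
[ 0.44312317 -0.26291722  0.00682627] [-1.38919818  1.48546443  4.33864529] [0.30709579 0.37208964 0.01183946] 0.050752694623970786
```

View pics/w4.png

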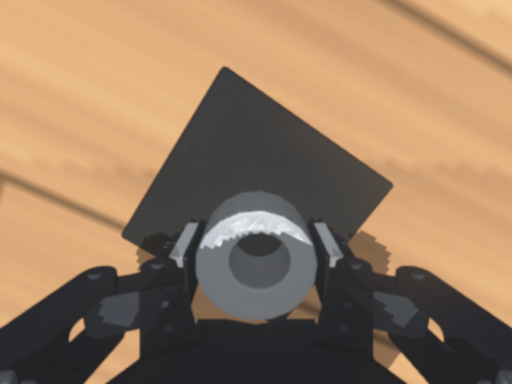

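```bash
python3 -m handwheel '[[0,0,-0.2,0,0,0],[0,0,-0.8,0,0,0],[0,0,-1,0,0,0],[0,0,-1,0,0,0],[0,0,-1,0,0,0],[0,0,-1,0,0,0],[0,0,-1,0,0,0],[0,0,0,0,0,0]]'
python3 - <<'E'
from h import *
q=bot.observe();print(q["position"],q["force"],q["moment"],q["grip_width"]);P=q["position"]
w=bot.grab_frame("wrist");cv2.imwrite("pics/w5.png",cv2.resize(w["pixels"][170:340,170:350],(640,600),interpolation=cv2.INTER_CUBIC))
cv2.imwrite("pics/w5full.png",w["pixels"])
print(proj(w,P+[0,0,.0272]))
E
```

```text
clock: 6.3
position: [0.444, -0.2635, 0.1586]
tool_rot: [3.139, -0.002, 0.456]
force: [0.2, -0.0, -1.4]
grip_width: 0.0507
[ 0.44400797 -0.26347236  0.15856354] [ 0.20529645 -0.00670629 -1.38605284] [0.05443078 0.02077474 0.03136499] 0.05068095625874069
[258.4039692  269.17170241]
```

View pics/w5.png

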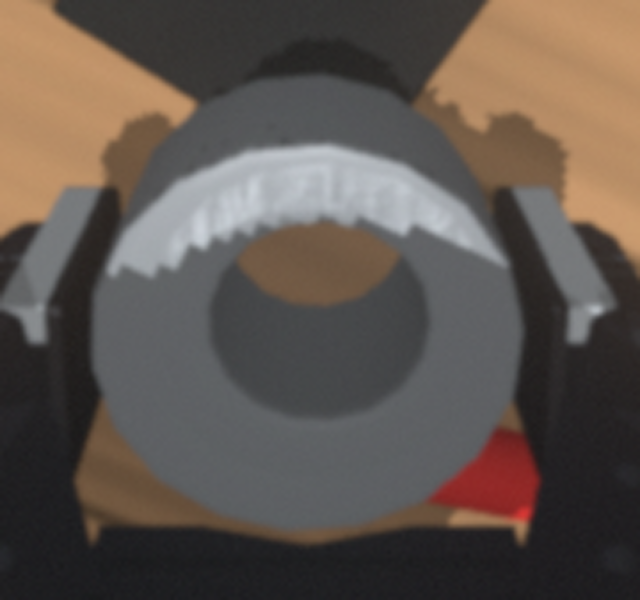

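```bash
cat >> h.py <<'E'
def circ(P):
    P=np.array(P)[:,:2];A=np.c_[2*P,np.ones(len(P))];s=np.linalg.lstsq(A,(P**2).sum(1),rcond=None)[0]
    r=np.sqrt(s[2]+s[0]**2+s[1]**2);return s[:2],r,np.std(np.hypot(*(P-s[:2]).T)-r)
E
python3 - <<'E'
from h import *
w=bot.grab_frame("wrist");q=bot.observe();P=q["position"]
crop=cv2.resize(w["pixels"][170:340,170:350],(640,600),interpolation=cv2.INTER_CUBIC)
O=[(93,325),(522,330),(310,527),(325,147),(120,425),(493,420),(200,500),(420,500),(230,166),(430,180)]
B=[(211,325),(429,320),(318,418),(225,370),(413,370),(260,405),(378,404),(245,256),(395,252)]
sx,sy=180/640,170/600
for z in (.024,.027,.030):
  for L in (O,B):
    c,r,e=circ([ray(w,(170+(u+.5)*sx-.5,170+(v+.5)*sy-.5),P[2]+z) for u,v in L])
    d=c-P[:2]; print(z,c-P[:2],r,e)
for L in(O,B):
  for u,v in L: cv2.circle(crop,(u,v),3,(0,0,255),-1)
cv2.imwrite("pics/w6.png",crop)
E
```

```text
0.024 [-0.00150709 -0.0001198 ] 0.02558664539248329 0.00032510091984925215
0.024 [ 0.00173564 -0.00017303] 0.012948109494823657 0.0001433593824675677
0.027 [4.35431160e-05 6.47046196e-04] 0.02494080523048618 0.0003168949503866685
0.027 [0.00320442 0.00059517] 0.012621282393978077 0.0001397408054569323
0.03 [0.00159417 0.00141389] 0.024294965068485747 0.0003086889809240783
0.03 [0.0046732  0.00136336] 0.012294455293152711 0.0001361222284462973
```

View pics/w6.png

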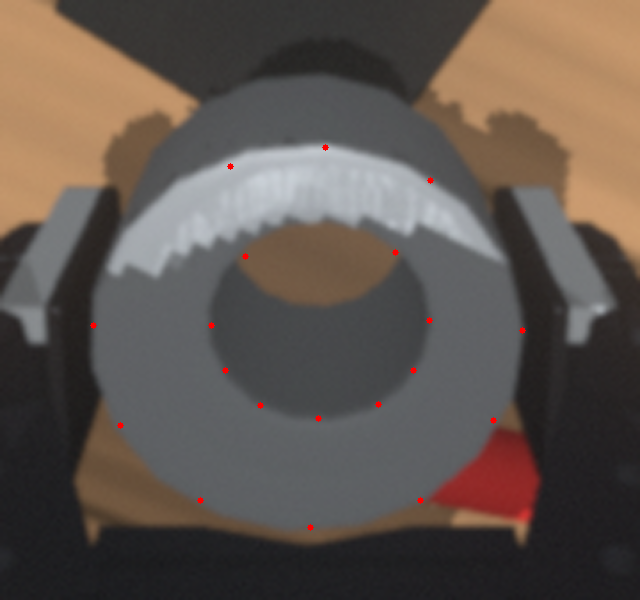

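```bash
python3 -m handwheel '[[0.35,-0.44,0,0,0,0],[0.7,-0.88,0,0,0,0],[0.7,-0.88,0,0,0,0],[0.7,-0.88,0,0,0,0],[0.7,-0.88,0,0,0,0],[0.7,-0.88,0,0,0,0],[0.7,-0.88,0,0,0,0],[0.7,-0.88,0,0,0,0]]'
python3 -m handwheel '[[0.7,-0.88,0,0,0,0],[0.7,-0.88,0,0,0,0],[0.28,-0.43,0,0,0,0],[0,0,0,0,0,0],[0,0,0,0,0,0]]'
python3 - <<'E'
from h import *
q=bot.observe();print(q["position"],q["force"],q["moment"],q["tool_rot"]);P=q["position"]
w=bot.grab_frame("wrist");cv2.imwrite("pics/w7.png",w["pixels"])
t=bot.grab_frame("top");cv2.imwrite("pics/t7.png",t["pixels"])
E
```

```text
clock: 7.4
position: [0.4882, -0.0551, 0.1562]
tool_rot: [-3.141, 0.001, 0.457]
force: [0.9, -0.0, -0.3]
grip_width: 0.0503
clock: 8.02
position: [0.5018, 0.0096, 0.1566]
tool_rot: [3.141, 0.001, 0.455]
force: [-0.6, 0.0, -1.1]
grip_width: 0.0506
[0.50177039 0.00961808 0.15664277] [-0.59208973  0.03016398 -1.08696009] [ 0.00504188 -0.0411472   0.00981912] [3.14140899e+00 6.37145571e-04 4.54792105e-01]
```

View pics/w7.png

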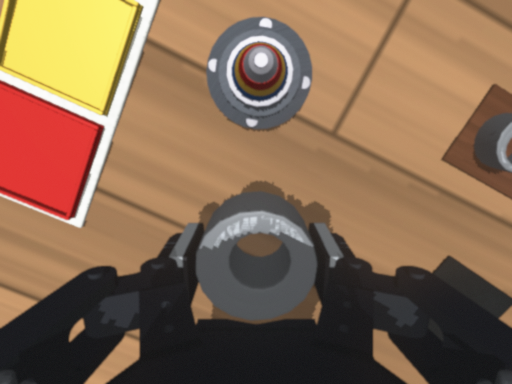

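```bash
python3 - <<'E'
import cv2
a=cv2.imread("pics/w7.png")
cv2.imwrite("pics/w8.png",cv2.resize(a[10:135,200:320],(576,600),interpolation=cv2.INTER_CUBIC))
E
```

```text
(no output)
```

View pics/w8.png

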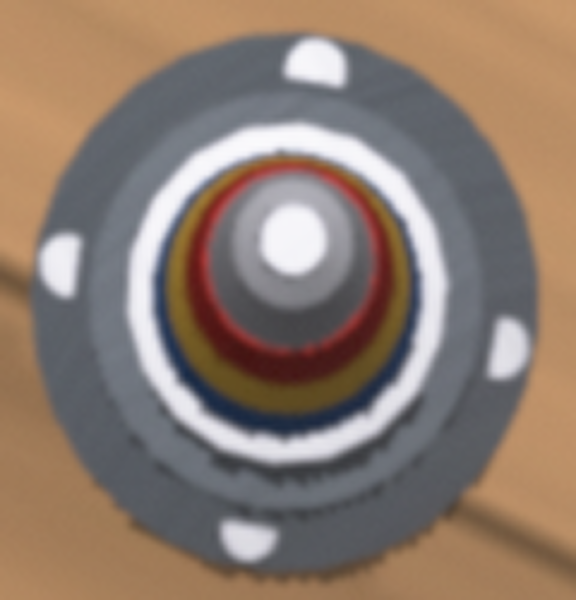

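```bash
python3 - <<'E'
from h import *
w=bot.grab_frame("wrist");q=bot.observe();P=q["position"]
def g(L,z): return [ray(w,(200+(u+.5)/4.8-.5,10+(v+.5)/4.8-.5),z) for u,v in L]
print("tip",g([(294,240)],.116))
print("grey",circ(g([(231,243),(357,243),(294,312),(294,172)],.112)))
print("flange",circ(g([(127,290),(446,288),(287,465),(287,122),(170,175),(405,170),(165,400),(412,395)],.046)))
print("base",circ(g([(32,305),(539,300),(286,573),(283,33)],.028)))
print(P,q["force"])
E
```

```text
tip [array([0.58336647, 0.04718607, 0.116     ])]
grey (array([0.583564  , 0.04720962]), np.float64(0.007552219982925401), np.float64(0.00013943479939590103))
flange (array([0.58362661, 0.04723001]), np.float64(0.02577649081737968), np.float64(0.0003125702017682298))
base (array([0.58228076, 0.04667521]), np.float64(0.04382765716783136), np.float64(0.0001245787990134464))
[0.50196435 0.00969894 0.15677722] [ 0.51584883 -0.54281855  0.07395184]
```

```bash
python3 -m handwheel '[[0.7,0.01,0,0,0,0],[0.9,0.01,0,0,0,0],[0.9,0.01,0,0,0,0],[0.7,0.01,0,0,0,0],[0.28,0.01,0,0,0,0],[0,0,0,0,0,0],[0,0,0,0,0,0]]'
python3 - <<'E'
from h import *
F=[]
for i in range(3):
    w=bot.grab_frame("wrist");q=bot.observe();F.append(np.r_[q["force"],q["moment"]])
    print(q["position"])
print(np.round(F,2)); d=np.array([.5805,.0468,.102])-q["position"]
from scipy.spatial.transform import Rotation as Ro
print(Ro.from_euler("xyz",q["tool_rot"]).as_matrix().T@d/.025)
cv2.imwrite("pics/w9.png",w["pixels"])
E
```

```text
clock: 9.05
position: [0.5802, 0.0472, 0.1568]
tool_rot: [3.142, 0.0, 0.455]
force: [0.3, 0.4, -0.4]
grip_width: 0.0507
[0.58031387 0.04726978 0.15689877]
[0.58037103 0.04737762 0.15691576]
[0.58048015 0.04746506 0.15692931]
[[ 0.36 -0.23 -0.58  0.04 -0.01 -0.08]
 [-0.89 -0.07 -0.5   0.05 -0.02 -0.  ]
 [-0.13 -0.   -0.14 -0.03 -0.01  0.01]]
[-0.0109239   0.02405478  2.19717469]
```

View pics/w9.png

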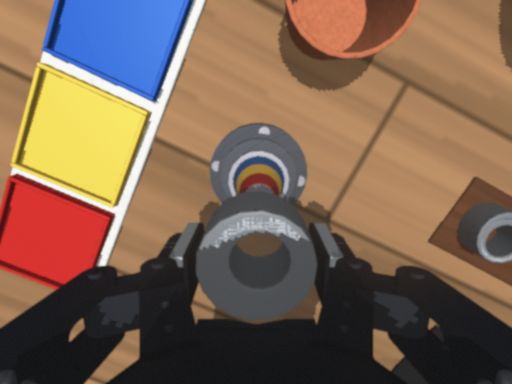

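```bash
python3 -m handwheel '[[0,0.02,0.5,0,0,0],[0,0,0.6,0,0,0],[0,0,0.6,0,0,0],[0,0,0.4,0,0,0],[0,0,0.08,0,0,0],[0,0,0,0,0,0]]'
python3 - <<'E'
from h import *
F=[]
for i in range(3):
    w=bot.grab_frame("wrist");q=bot.observe();F.append(np.r_[q["force"],q["moment"]])
print(q["position"],np.round(F,2))
cv2.imwrite("pics/w10.png",cv2.resize(w["pixels"][170:340,170:350],(640,600),interpolation=cv2.INTER_CUBIC))
s=bot.grab_frame("scene")
cv2.imwrite("pics/s10.png",cv2.resize(s["pixels"][150:230,225:325],(750,600),interpolation=cv2.INTER_CUBIC))
E
```

```text
clock: 9.95
position: [0.5811, 0.0473, 0.1024]
tool_rot: [3.142, -0.0, 0.456]
force: [0.5, 0.9, 0.3]
grip_width: 0.0511
[0.58125545 0.0473166  0.10273553] [[-0.39 -0.08 -0.21 -0.03  0.01  0.  ]
 [ 0.79 -0.02 -0.86  0.03  0.03 -0.06]
 [ 0.82 -0.43 -1.21 -0.06  0.02  0.06]]
```

View pics/w10.png

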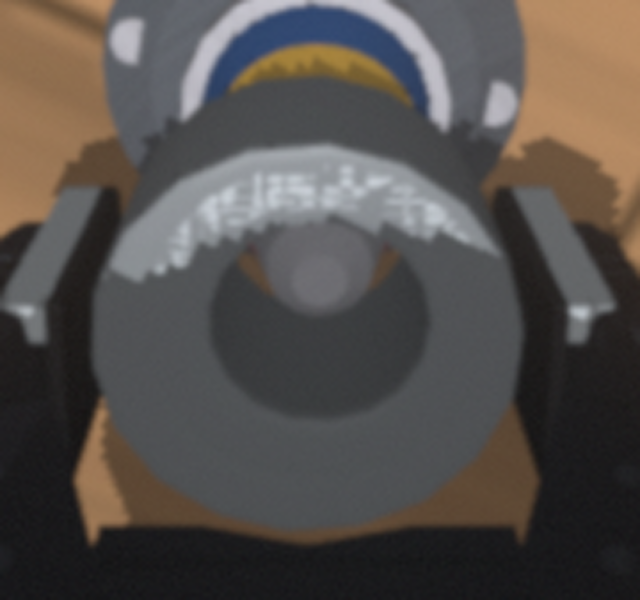

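View pics/s10.png

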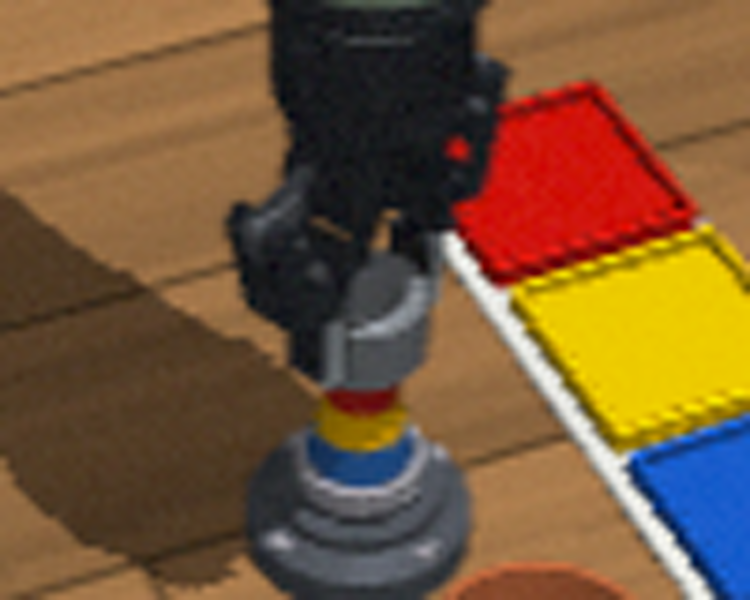

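```bash
python3 -m handwheel '[[0,0,0.08,0,0,0],[0,0,0.08,0,0,0],[0,0,0.08,0,0,0],[0,0,0,0,0,0]]'
cat > f.py <<'E'
from h import *
import sys
n=int(sys.argv[1]) if len(sys.argv)>1 else 4
F=[];X=[]
for i in range(n):
    w=bot.grab_frame("wrist");q=bot.observe();F.append(np.r_[q["force"],q["moment"]]);X.append(q["position"])
F=np.array(F);print("clock",q["clock"],"pos",np.mean(X,0).round(4),"F",F.mean(0).round(2),"sd",F.std(0).round(2)[:3],q["tool_rot"].round(4))
from scipy.spatial.transform import Rotation as Ro
R=Ro.from_euler("xyz",q["tool_rot"]).as_matrix();print("F tool",(R.T@F.mean(0)[:3]).round(2),"M tool",(R.T@F.mean(0)[3:]).round(3))
E
python3 f.py
python3 - <<'E'
from h import *
w=bot.grab_frame("wrist");print(ray(w,(260,248.8),.116))
E
```

```text
clock: 10.65
position: [0.5809, 0.0473, 0.0961]
tool_rot: [-3.141, 0.0, 0.456]
force: [0.5, 0.7, -0.6]
grip_width: 0.0508
clock 10.85 pos [0.581  0.0473 0.0963] F [-0.25 -0.74 -0.79  0.01  0.02 -0.  ] sd [0.25 0.19 0.45] [ 3.1416 -0.      0.4557]
F tool [-0.54  0.55  0.79] M tool [ 0.018 -0.014  0.001]
[0.58632095 0.0490078  0.116     ]
```

```bash
python3 -m handwheel '[[0,0,0.08,0,0,0],[0,0,0.04,0,0,0],[0,0,0,0,0,0]]'; python3 f.py
python3 -m handwheel '[[0,0,0.04,0,0,0],[0,0,0,0,0,0]]'; python3 f.py
```

```text
clock: 11.28
position: [0.5808, 0.0472, 0.0932]
tool_rot: [3.142, 0.0, 0.456]
force: [-1.3, -1.4, -0.8]
grip_width: 0.0507
clock 11.475 pos [0.5809 0.0472 0.0932] F [-0.95 -0.86 -0.85 -0.25  0.23  0.01] sd [0.59 0.08 0.14] [-3.1416e+00  3.0000e-04  4.5570e-01]
F tool [-1.23  0.35  0.85] M tool [-0.124 -0.316 -0.013]
clock: 11.72
position: [0.5809, 0.0472, 0.0923]
tool_rot: [3.142, 0.0, 0.456]
force: [-1.5, -2.3, 1.6]
grip_width: 0.0504
clock 11.925 pos [0.5809 0.0472 0.0923] F [-2.47 -2.27  1.89 -0.54  0.56  0.01] sd [0.19 0.41 0.31] [3.1416e+00 2.0000e-04 4.5570e-01]
F tool [-3.21  0.95 -1.89] M tool [-0.234 -0.738 -0.007]
```

```bash
python3 -m handwheel '[[-0.02,0.006,0,0,0,0],[0,0,0,0,0,0]]'; python3 f.py
python3 -m handwheel '[[0,0,0.03,0,0,0],[0,0,0,0,0,0]]'; python3 f.py
```

```text
clock: 12.18
position: [0.5807, 0.0471, 0.0923]
tool_rot: [-3.142, -0.0, 0.456]
force: [-0.4, -0.2, 0.5]
grip_width: 0.0511
clock 12.375 pos [0.5807 0.047  0.0923] F [-0.67 -1.23  0.48 -0.24  0.16  0.01] sd [0.37 0.58 0.35] [-3.1415e+00 -2.0000e-04  4.5580e-01]
F tool [-1.14  0.81 -0.48] M tool [-0.15  -0.246 -0.01 ]
clock: 12.62
position: [0.5806, 0.047, 0.0915]
tool_rot: [-3.142, 0.0, 0.456]
force: [-0.4, -1.7, -0.3]
grip_width: 0.0508
clock 12.825 pos [0.5806 0.0469 0.0915] F [-0.82 -1.46  0.17 -0.3   0.22 -0.02] sd [0.83 0.23 0.09] [-3.1416  0.      0.4558]
F tool [-1.38  0.95 -0.17] M tool [-0.175 -0.334  0.018]
```

```bash
python3 -m handwheel '[[-0.012,0.012,0,0,0,0],[0,0,0.03,0,0,0],[0,0,0,0,0,0]]'; python3 f.py
python3 -m handwheel '[[-0.006,0.006,0.02,0,0,0],[0,0,0,0,0,0]]'; python3 f.py
```

```text
clock: 13.2
position: [0.5805, 0.0467, 0.0908]
tool_rot: [-3.141, -0.0, 0.456]
force: [-1.1, -1.0, 0.1]
grip_width: 0.0505
clock 13.4 pos [0.5804 0.0466 0.0908] F [-0.79  0.87  0.92  0.09  0.25  0.02] sd [0.39 0.58 0.47] [-3.1414  0.      0.4558]
F tool [-0.33 -1.13 -0.92] M tool [ 0.196 -0.186 -0.022]
clock: 13.65
position: [0.5805, 0.0466, 0.0904]
tool_rot: [-3.141, -0.0, 0.456]
force: [-2.3, 1.4, 3.3]
grip_width: 0.0507
clock 13.85 pos [0.5804 0.0465 0.0904] F [-1.96  2.24  2.95  0.49  0.41  0.  ] sd [0.28 0.67 0.41] [-3.1415e+00 -1.0000e-04  4.5590e-01]
F tool [-0.77 -2.88 -2.95] M tool [ 0.626 -0.154 -0.001]
```

```bash
python3 -m handwheel '[[-0.004,-0.01,0,0,0,0],[0,0,0,0,0,0]]'; python3 f.py
python3 -m handwheel '[[0,0,0.02,0,0,0],[0,0,0,0,0,0]]'; python3 f.py
```

```text
clock: 14.1
position: [0.5803, 0.0466, 0.0904]
tool_rot: [3.142, -0.0, 0.456]
force: [-0.5, 1.6, 2.6]
grip_width: 0.0507
clock 14.3 pos [0.5803 0.0465 0.0903] F [-0.49  1.76  3.14  0.39  0.09 -0.01] sd [0.52 0.63 0.4 ] [ 3.1415e+00 -2.0000e-04  4.5580e-01]
F tool [ 0.33 -1.79 -3.14] M tool [0.388 0.093 0.011]
clock: 14.55
position: [0.5803, 0.0466, 0.0898]
tool_rot: [3.142, -0.0, 0.456]
force: [-1.0, 1.7, 5.0]
grip_width: 0.0506
clock 14.75 pos [0.5803 0.0465 0.0899] F [-0.06  1.31  4.71  0.36  0.06  0.02] sd [0.58 0.45 0.33] [ 3.1416e+00 -2.0000e-04  4.5580e-01]
F tool [ 0.52 -1.2  -4.71] M tool [ 0.347  0.1   -0.018]
```

```bash
python3 -m handwheel '[[0,-0.008,0,0,0,0],[0,0,0.015,0,0,0],[0,0,0,0,0,0]]'; python3 f.py
```

```text
clock: 15.12
position: [0.5803, 0.0466, 0.0895]
tool_rot: [3.141, -0.0, 0.456]
force: [0.2, 0.8, 6.1]
grip_width: 0.0507
clock 15.325 pos [0.5803 0.0466 0.0895] F [ 0.05  0.49  5.99  0.13  0.01 -0.01] sd [0.47 0.22 0.12] [ 3.1414e+00 -2.0000e-04  4.5570e-01]
F tool [ 0.26 -0.41 -5.99] M tool [0.121 0.044 0.015]
```

```bash
python3 -m handwheel '[[0,-0.002,0.014,0,0,0],[0,0,0,0,0,0]]'; python3 f.py
python3 -m handwheel '[[0,0,0.006,0,0,0],[0,0,0,0,0,0],[0,0,0,0,0,0],[0,0,0,0,0,0]]'; python3 f.py
python3 - <<'E'
from h import *
s=bot.grab_frame("scene")
cv2.imwrite("pics/s11.png",cv2.resize(s["pixels"][150:230,225:325],(750,600),interpolation=cv2.INTER_CUBIC))
w=bot.grab_frame("wrist")
cv2.imwrite("pics/w11.png",cv2.resize(w["pixels"][140:340,160:360],(600,600),interpolation=cv2.INTER_CUBIC))
E
```

```text
clock: 15.58
position: [0.5803, 0.0466, 0.0893]
tool_rot: [3.141, -0.0, 0.456]
force: [0.5, 1.1, 7.2]
grip_width: 0.0506
clock 15.775 pos [0.5803 0.0466 0.0893] F [-0.76  0.49  8.15  0.07  0.09 -0.  ] sd [0.62 0.38 0.43] [ 3.1413e+00 -3.0000e-04  4.5560e-01]
F tool [-0.47 -0.77 -8.15] M tool [ 0.097 -0.048  0.003]
clock: 16.27
position: [0.5803, 0.0466, 0.0892]
tool_rot: [3.141, -0.0, 0.456]
force: [-0.3, 0.3, 8.9]
grip_width: 0.0508
clock 16.475 pos [0.5803 0.0466 0.0892] F [-1.09  0.34  8.55  0.07  0.14  0.01] sd [0.2  0.63 0.33] [ 3.1413e+00 -4.0000e-04  4.5560e-01]
F tool [-0.82 -0.78 -8.55] M tool [ 0.122 -0.095 -0.012]
```

View pics/s11.png

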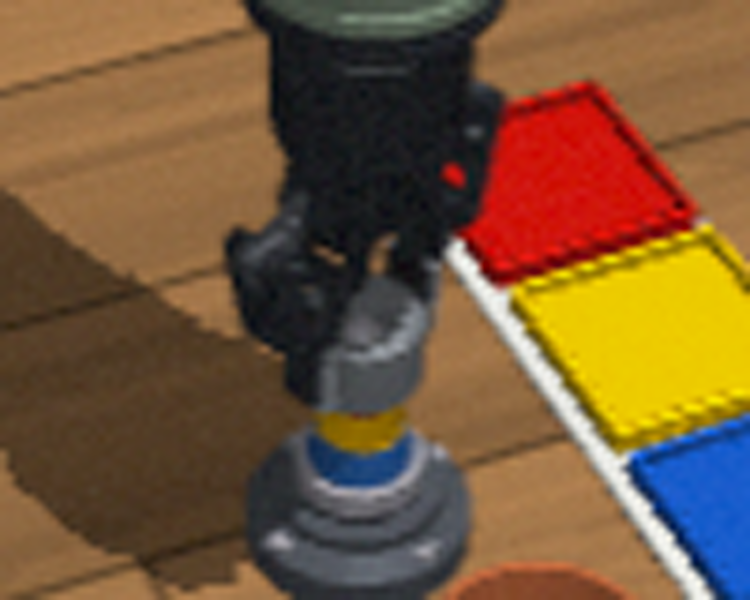

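View pics/w11.png

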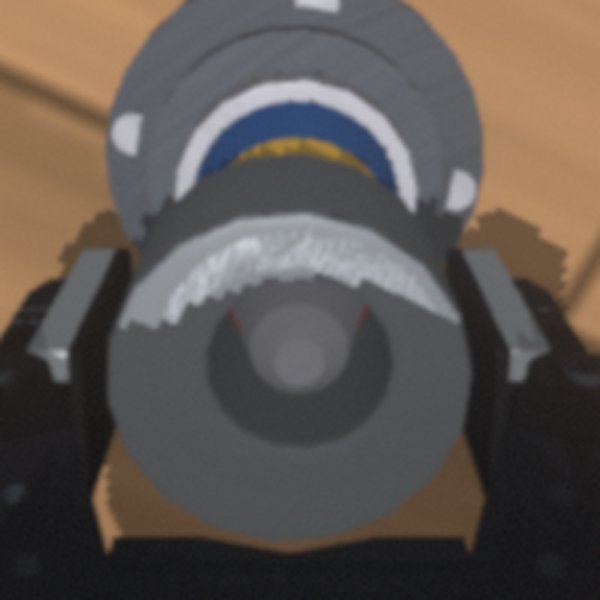

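```bash
python3 -m handwheel '[[0,0,-0.1,0,0,0],[0,0,-0.2,0,0,0],[0,0,-0.5,0,0,0],[0,0,-0.8,0,0,0],[0,0,-0.8,0,0,0],[0,0,-0.6,0,0,0],[0,0,0,0,0,0]]'
python3 f.py
python3 - <<'E'
from h import *
for n in ("top","wrist","scene"):
    t=bot.grab_frame(n);cv2.imwrite(f"pics/{n}12.png",t["pixels"]);p=t["pixels"].astype(int)
    for nm,m in (("red",(p[...,2]>120)&(p[...,1]<60)&(p[...,0]<60)),("yel",(p[...,2]>130)&(p[...,1]>120)&(p[...,0]<80)),("blue",(p[...,0]>110)&(p[...,2]<80))):
        m=cv2.morphologyEx(m.astype(np.uint8),cv2.MORPH_OPEN,np.ones((3,3)))
        cs,_=cv2.findContours(m,cv2.RETR_EXTERNAL,cv2.CHAIN_APPROX_NONE);
        if not cs: continue
        c=max(cs,key=cv2.contourArea);P=np.array([ray(t,x[0],.018)[:2] for x in c])*1000
        (cc,sz,an)=cv2.minAreaRect(P.astype(np.float32));print(n,nm,np.round(cc,1),np.round(sz,1),round(an,1),"px",c.reshape(-1,2).min(0),c.reshape(-1,2).max(0))
E
```

```text
clock: 17.45
position: [0.5806, 0.0468, 0.1651]
tool_rot: [3.141, -0.002, 0.456]
force: [-0.2, -0.3, -0.1]
grip_width: 0.0507
clock 17.65 pos [0.5798 0.0467 0.1636] F [ 0.63 -0.03 -0.47  0.01 -0.01  0.  ] sd [0.29 0.39 0.42] [-3.1412e+00  1.1000e-03  4.5580e-01]
F tool [0.55 0.3  0.47] M tool [ 0.004  0.014 -0.003]
top red [ 341.8 -371.5] [22.5 97.8] 11.5 px [347 252] [377 263]
top yel [537.6 207.9] [99.5 94. ] 2.0 px [161 177] [191 208]
top blue [647.1 209. ] [95.  96.9] 0.9 px [162 144] [192 173]
wrist red [435.3 205.5] [92.4 98.8] 1.2 px [  0 174] [112 280]
wrist yel [586.1  51.3] [ 8.8 27.3] 35.3 px [242 162] [270 173]
wrist blue [644.3 209.6] [87.2 98.8] 1.2 px [48  0] [190  98]
scene red [434.5 199.8] [106.7  96.5] 1.2 px [284 162] [316 186]
scene yel [-320.8 -334.2] [617.6  63.3] 87.9 px [19 78] [172 112]
scene blue [653.6 204.3] [106.8  94.4] 0.7 px [310 203] [349 233]
```

View pics/wrist12.png

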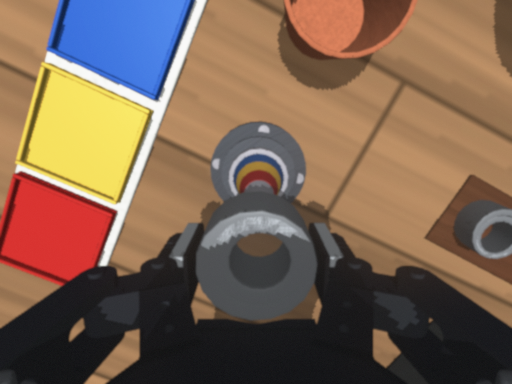

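```bash
python3 -m handwheel '[[-0.14,-0.47,0,0,0,0],[-0.28,-0.93,0,0,0,0],[-0.28,-0.93,0,0,0,0],[-0.28,-0.93,0,0,0,0],[-0.28,-0.93,0,0,0,0],[-0.28,-0.93,0,0,0,0],[-0.28,-0.93,0,0,0,0],[-0.28,-0.93,0,0,0,0]]'
python3 -m handwheel '[[-0.28,-0.93,0,0,0,0],[-0.17,-0.52,0,0,0,0],[0,0,0,0,0,0],[0,0,0,0,0,0]]'
python3 f.py 1
python3 - <<'E'
from h import *
t=bot.grab_frame("wrist");cv2.imwrite("pics/w13.png",t["pixels"])
E
```

```text
clock: 18.8
position: [0.4549, 0.1813, 0.1639]
tool_rot: [-3.141, 0.0, 0.456]
force: [0.4, 0.5, -0.8]
grip_width: 0.0502
clock: 19.3
position: [0.4305, 0.2074, 0.1639]
tool_rot: [3.141, -0.0, 0.455]
force: [-0.2, -1.7, 0.1]
grip_width: 0.0506
clock 19.35 pos [0.4306 0.2072 0.1639] F [ 0.62 -0.54 -0.48 -0.03  0.02 -0.  ] sd [0. 0. 0.] [ 3.1413e+00 -1.0000e-04  4.5470e-01]
F tool [0.32 0.76 0.48] M tool [-0.023 -0.031  0.001]
```

View pics/w13.png

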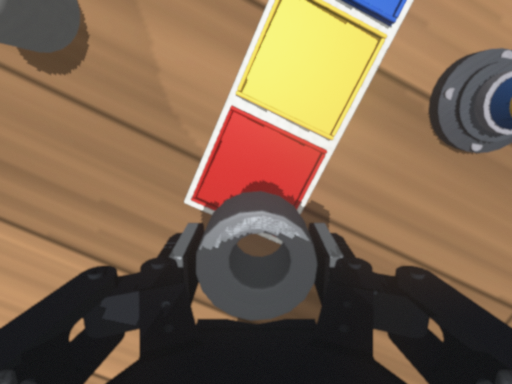

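```bash
python3 - <<'E'
from h import *
t=bot.grab_frame("wrist")
for c in [(233,107),(326,150),(193,198),(303,206)]: print(ray(t,c,.018))
E
python3 -m handwheel '[[0,0,0.6,0,0,0],[0,0,1,0,0,0],[0,0,1,0,0,0],[0,0,1,0,0,0],[0,0,1,0,0,0],[0,0,0.8,0,0,0],[0,0,0.3,0,0,0],[0,0,0,0,0,0]]'
python3 f.py
```

```text
[0.47757908 0.2541143  0.018     ]
[0.48025751 0.15940345 0.018     ]
[0.38238431 0.25300974 0.018     ]
[0.42207138 0.15260422 0.018     ]
clock: 20.45
position: [0.4298, 0.2078, 0.021]
tool_rot: [3.142, 0.001, 0.456]
force: [0.0, 0.2, -0.3]
grip_width: 0.051
clock 20.65 pos [0.4303 0.208  0.0218] F [ 0.12  0.03 -0.08 -0.02 -0.02 -0.02] sd [0.22 0.85 0.61] [-3.1415e+00 -1.0000e-03  4.5560e-01]
F tool [0.12 0.02 0.08] M tool [-0.023  0.008  0.021]
```

```bash
python3 -m handwheel '[[0,0,0.12,0,0,0],[0,0,0.12,0,0,0],[0,0,0.06,0,0,0],[0,0,0,0,0,0]]'
python3 f.py
python3 -m handwheel '[[0,0,0.04,0,0,0],[0,0,0,0,0,0]]'
python3 f.py
```

```text
clock: 21.15
position: [0.43, 0.2079, 0.0138]
tool_rot: [3.142, 0.0, 0.456]
force: [1.1, -0.4, 0.4]
grip_width: 0.0505
clock 21.35 pos [0.4301 0.2079 0.0139] F [-0.05  0.21 -0.69 -0.02  0.01  0.01] sd [0.52 0.1  0.13] [-3.1416e+00 -1.0000e-04  4.5580e-01]
F tool [ 0.04 -0.21  0.69] M tool [-0.01  -0.02  -0.009]
clock: 21.6
position: [0.4301, 0.2079, 0.0129]
tool_rot: [-3.142, 0.0, 0.456]
force: [0.4, 1.1, 0.1]
grip_width: 0.0508
clock 21.8 pos [0.4301 0.2079 0.0129] F [ 0.01 -0.26 -0.3  -0.    0.01  0.  ] sd [0.26 0.18 0.17] [-3.1416  0.      0.4558]
F tool [-0.1   0.24  0.3 ] M tool [-0.002 -0.007 -0.   ]
```

Just about at the floor. Lower a little more, then open to about 62 mm and lift.

```bash
python3 -m handwheel '[[0,0,0.02,0,0,0],[0,0,0,0,0,0]]'
python3 f.py 2
python3 -m handwheel '[[0,0,0,0,0,0],[0,0,0,0,0,0],[0,0,0,0,0,0]]' -0.45
python3 f.py 1
python3 - <<'E'
from h import *
t=bot.grab_frame("wrist");cv2.imwrite("pics/w14.png",t["pixels"])
E
```

```text
clock: 22.05
position: [0.4302, 0.208, 0.0128]
tool_rot: [3.142, -0.0, 0.456]
force: [-2.5, -1.8, 11.3]
grip_width: 0.0504
clock 22.15 pos [0.4301 0.2079 0.0128] F [-1.94 -1.19 10.45 -0.19  0.58 -0.02] sd [0.28 0.55 0.58] [ 3.1415e+00 -2.0000e-04  4.5570e-01]
F tool [ -2.26   0.21 -10.45] M tool [ 0.079 -0.604  0.017]
clock: 22.52
position: [0.4301, 0.2079, 0.0124]
tool_rot: [-3.142, 0.0, 0.456]
force: [-0.1, 0.3, 0.6]
grip_width: 0.0621
clock 22.575 pos [0.4301 0.2079 0.0124] F [-0.44 -0.58 -0.22 -0.02 -0.03  0.  ] sd [0. 0. 0.] [-3.1416e+00  1.0000e-04  4.5570e-01]
F tool [-0.65  0.33  0.22] M tool [-0.028  0.019 -0.   ]
```

View pics/w14.png

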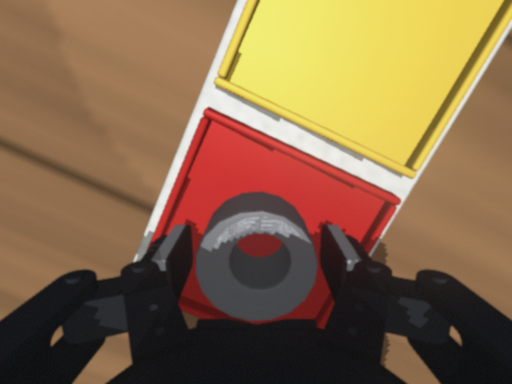

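Released, standing in the red tray. Lift straight up and look.

```bash
python3 -m handwheel '[[0,0,-0.2,0,0,0],[0,0,-0.6,0,0,0],[0,0,-1,0,0,0],[0,0,-1,0,0,0],[0,0,-1,0,0,0],[0,0,-1,0,0,0],[0,0,-1,0,0,0],[0,0,-1,0,0,0]]'
python3 -m handwheel '[[0,0,0,0,0,0],[0,0,0,0,0,0]]'
python3 - <<'E'
from h import *
t=bot.grab_frame("wrist");cv2.imwrite("pics/w15.png",t["pixels"]);print(bot.observe()["position"],bot.observe()["force"])
s=bot.grab_frame("scene");cv2.imwrite("pics/s15.png",cv2.resize(s["pixels"][130:280,120:350],(800,522),interpolation=cv2.INTER_CUBIC))
E
```

```text
clock: 23.62
position: [0.4299, 0.2078, 0.1844]
tool_rot: [-3.142, -0.001, 0.456]
force: [0.9, -0.3, 0.5]
grip_width: 0.0621
clock: 23.88
position: [0.4299, 0.2078, 0.1826]
tool_rot: [3.142, -0.0, 0.456]
force: [-0.1, 0.2, -1.0]
grip_width: 0.0622
[0.42974933 0.2077112  0.18222848] [ 0.10750334  0.38997741 -0.19181407]
```

View pics/w15.png

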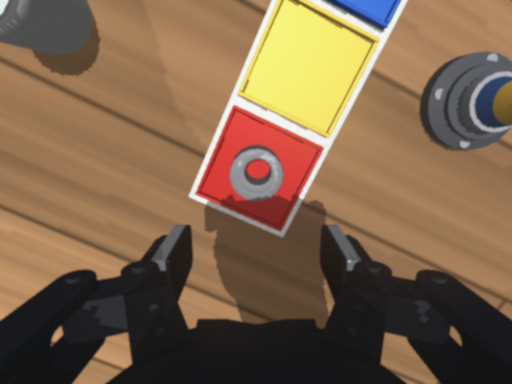

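View pics/s15.png

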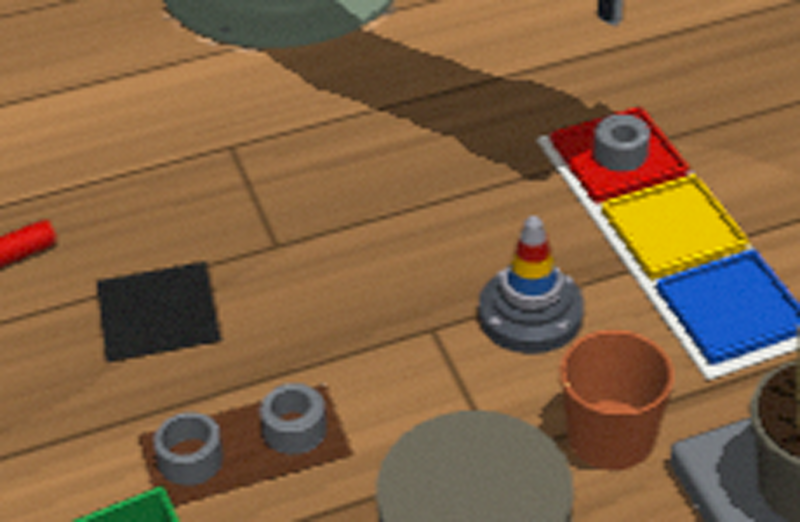

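The collar stands flat in the middle of the red tray, at about (257,172) in the wrist picture. The mat is clear and the stock collars, pot and the rest are undisturbed. Handing in.

```bash
python3 -c "
from workcell import bot
print(bot.job_done())"
```

```text
the job is handed in; nothing more can be done
None
```

I gauged the collar from the mat and stood it in the red tray, then handed the job in at about 24 s on the robot's clock. No verdict was reported.

- **Gauging:** I gripped the collar, whose bore the camera put about 3 mm off-centre. I lowered it on the cone in small steps, easing it sideways until the side push had fallen from about 3 N to 1 N or less.
- **Fully home:** I pressed with about 8.5 N for over half a second, and the gauge gave roughly 0.8 mm. By the arm's height the lower edge was about 40 mm above the mandrel's foot, in the middle of the red band. The picture agreed, with only a sliver of red showing below the collar. It also fits the bore, which measured about 26 mm across.
- **Placing:** The push reached about 10 to 11 N for a moment as I set it down on the tray floor. The last pictures show it flat and released near the middle of the red tray, about 2 mm from the centre I measured. The mat is clear, and the stock collars, the pot and what else shows look undisturbed.
- **Checks that disagreed:** The overhead camera placed the collar and the mandrel 2 to 3 mm away from where the wrist camera did, and the scene camera put the foot of the mandrel about 7 mm off. I went by the wrist camera and the felt forces. The bottle, wrench and can were not fully in the last view, but the arm passed well clear of them.

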